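# Slide the feeding tray under the warming plate

### The job

Gently push the steel feeding tray with the outside of the fingers, sliding it flat on the table and straight in under the low warming plate from its open side, until the tray's end meets the stop bar at the back. The two food cups must stay standing on the tray; do not touch the cups or the hot plate with its frame, do not pinch or lift anything, leave the other things where they are, and finish with the hand clear.

Things in the scene. Friction and masses are not known exactly. Their poses are not given: they have to be found in the camera images.
- warmer: low hot bridge fixed to the table: grey plate 156 (x) x 110 (y) mm, underside 50, top 58 mm up; side rails 12 mm high, 132 mm free between, y -55 to +75; stop bar 18 mm high, inner face y = +65; control box on the +x side out to x = +106, 63 mm high. Origin: on the table under the plate's centre. Open side is -y; the tray goes in along +y, which is world +y (robot's left) within 0.15 rad
- tray: loose steel tray 110 (x) x 180 (y) mm, 0.25 to 0.5 kg; rim 20 mm high, 4 mm thick, upright flat outer sides; floor 4 mm. Origin: centre of underside. Starts right of the warming plate, out of line, turned up to 0.3 rad from the world axes; its +y end goes in first. Home: origin at y = -25 mm in the plate's frame, tray square to it, 60 mm standing out of the open side
- cup_a: small clear food cup with yellow mash, 42 mm across the rim, 28 mm across the foot, 38 mm high, 35 g, standing loose on the tray floor near its +y end (origin: centre of its underside); its rim is 42 mm above the table, so it passes 8 mm below the plate
- cup_b: second food cup, same shape, standing loose near the middle of the tray (origin: centre of its underside)
- jar: empty glass jar, 62 mm across, 60 mm high, a bystander by the left edge of the table (origin: centre of underside)
- tape: roll of tan tape lying flat, 103 mm across, 25 mm high, a bystander beyond the tray to the right (origin: centre of underside)
- shears: scissors with blue handles, 87 x 199 x 9 mm, lying to the right of the tray, a bystander (origin: centre of underside)
- dropper_bottle: brown dropper bottle, 33 mm across, 102 mm high, a bystander beyond the tray (origin: centre of underside)
Mind the look-alikes: they are no part of the job. Leave any blue or green look-alike of the cup_b alone.

How it is judged:
By the outcome, as a careful person would: the job done as asked, in the order asked, and still so for the second after the job is handed in, with the robot touching nothing.
It also fails if it takes over 72 s, if anything falls off the work surface, if the arm or the gripper's body presses on something with over 40 N, if the wrist force passes 120 N, or if a joint passes its speed limit or range.

### The arm

A 6-joint arm with a two-finger parallel gripper is mounted at the origin on a cart in front of the work surface, level with it; the furniture and walls round the work are solid. World frame = base frame: x ahead of the robot, y to its left, z up, the work surface at z = 0. Lengths are in mm, angles in rad, forces in N, time in s.
With the tool pointing down it reaches from about 275 to 825 mm from the base axis. Payload 4.9 kg.
Tool frame: the origin (TCP) lies between the finger pads; the fingertips stand 25 mm ahead of it and the grasp point (between the pads) lies 6 mm ahead of it; z points along the fingers, y is the line along which they close (so a half turn about z gives the same grasp; the last joint's range is limited). The gripper opens to 85 mm and grips with 20 to 120 N. Pads are 22 mm wide; open, the fingers measure 114 mm over their backs; the gripper's body (76 mm by 85 mm) begins 54 mm behind the grasp point. The pads swing forward as they close: fully open they stand 13 mm farther back than shut.
Start: joints at [-1.281, 0.326, -0.193, 1.052, 0, 1.437], TCP at [226.188, -501.356, 256.281] pointing down, gripper open.
Joint ranges: [-2.65, 2.65], [-0.97, 1.79], [-1.3, 1.35], [-1.93, 2.1], [-1.47, 1.37], [-3.14, 3.14]. Speed limits (rad/s): [2.57, 2.57, 3.14, 3.14, 3.14, 3.14].

### API

Orientations are given as a 3x3 rotation matrix whose columns are the frame's x, y, z axes.
In Python, from workcell import * gives the robot as it stands.
- The arm moves only by the shell command python3 -m pendant 'ROWS' [FORCE]. ROWS is JSON, a list of rows, each a list of 7 numbers: the shift along the world's x, y, z normalised to -1 to 1, where 1 is 2 cm, then the turn, a rotation vector about the world's x, y, z normalised to -1 to 1, where 1 is 4 degrees, then the closure in counts, from 0 (fully open) to 255 (shut). A call has 1 to 8 rows; each row shifts and turns the commanded pose from where the row before left it; what a row does not reach is not made up. A row lasts 1/10 s, in which the tool goes at most 50 mm and 8.59 degrees, less where a joint would pass 70% of its speed; a pose out of reach is approached as far as the arm can. A call with a number of a shift or a turn outside -1 to 1 is refused whole. A call with a gripper value outside its range is refused whole. The fingers move at their own pace and stop on an object; FORCE is the grip in N (left out, the last holds). Time passes only in rows, so rows that do not move let the fingers close. It gives the time, the measured TCP pose, the force, the opening and the grip force at its end, in the units of the state.
- observe(): the state, without advancing time (a new reading comes with each control period).
- grab_frame(name): name is "scene" or "top"; returns a dict with "img" (480x640x3 uint8, red, green, blue), "camera_matrix" (3x3 intrinsics, pixels), "distortion" ([k1, k2, p1, p2, k3] as OpenCV has them; the pictures are not rectified), "xyz" and "rotation" of the camera in the world. Camera axes: x right, y up, looking along -z (the intrinsics and any distortion apply to the point x, -y, -z); pixel columns grow to the right and rows downward; lengths in mm; the calibration is good to about 2 mm. A picture is of the moment at which its call begins. There is no depth.
- close_job(): hands the job in; it is judged then, once.
Trained networks look in a picture, given as the dict that the camera call returned (one of the last four; its "shot" number tells which), for a name from the list of things; names that differ only in an ending like _2 or _b are one class to them, and where a whole thing is asked for, a point or a joint stands for the part that bears it (a point fixed in the world has none). Each returns a list of dicts, best first, with "score" (0 to 1); they miss things now and then, are a little off and sometimes report something else, mostly with a low value. They report only what shows in the picture. A call takes as long as a camera call. They do not tell look-alikes from the thing itself.
- regions_of(picture, query): "pixels" (480x640 bool, what is visible of it) and "rect" ([centre column, centre row, width, height] in pixels, round what is visible of it).
- place_of(picture, query): "at" ([column, row] in pixels: a listed point, or the origin of a listed thing).
The state is a dict: "t": time; "qpos": joint angles; "joint_velocities": joint speeds; "joint_efforts": joint torques, N m; "position": TCP position; "ee_rot": TCP orientation; "force": force on the tool from outside, world axes, zero at the start; "ft_torque": the same for the moment, N m; "opening": finger opening in mm; "grip_force": force on a finger pad.
Only numpy, scipy, OpenCV 4.12 (cv2) and the standard library are available. Lean on these libraries where they do the work, as an engineer would, in place of code of your own. Each camera call takes 0.05 s, during which the arm holds its last target. There are 200 camera calls.

## Working session

There is one attempt and no reset: what is moved stays moved. The work goes in short steps, Python scripts to look and compute and a shell command to move; the robot and the scene stay as the last step left them, time stands still between calls to the robot, and variables do not carry over. Pictures are saved under pics/ and viewed, at most 10 in all, crops included, and the job is handed in when it is done.

```bash
mkdir -p pics
cat > h.py <<'E'
from workcell import *
import numpy as np, cv2
def ray(f,px):
    u=cv2.undistortPoints(np.array([[px]],float),np.array(f["camera_matrix"],float),np.array(f["distortion"],float))[0,0]
    d=np.array(f["rotation"])@np.array([u[0],-u[1],-1.0]); return np.array(f["xyz"],float),d
def atz(f,px,z):
    o,d=ray(f,px); return o+d*(z-o[2])/d[2]
def proj(f,P):
    p=(np.array(P,float).reshape(-1,3)-np.array(f["xyz"]))@np.array(f["rotation"]); p=p*[1,-1,-1]
    return cv2.projectPoints(p,np.zeros(3),np.zeros(3),np.array(f["camera_matrix"],float),np.array(f["distortion"],float))[0][:,0]
def save(f,n): cv2.imwrite("pics/"+n,f["img"][:,:,::-1])
E
python3 - <<'E'
from h import *
for c in("top","scene"):
    f=grab_frame(c); save(f,c+"0.png"); print(c,f["xyz"],np.round(f["rotation"],2).tolist())
    for n in("warmer","tray","cup_a","jar","tape","shears","dropper_bottle"):
        for r in place_of(f,n)[:4]: print(n,round(r["score"],2),np.round(r["at"]),np.round(atz(f,r["at"],4 if "cup" in n else 0)))
print(observe()["position"],observe()["ee_rot"])
E
```

```text
top [ 435.86139146  -46.7889988  1462.04803585] [[-0.02, 0.99, -0.16], [-1.0, -0.03, -0.05], [-0.05, 0.16, 0.99]]
warmer 0.63 [223. 282.] [563. 245.   0.]
tray 0.85 [322. 257.] [617.   8.   0.]
cup_a 0.7 [380. 207.] [ 731. -133.    4.]
cup_a 0.69 [303. 247.] [642.  53.   4.]
cup_a 0.62 [473. 234.] [ 660. -348.    4.]
cup_a 0.55 [338. 206.] [738. -32.   4.]
jar 0.74 [157. 275.] [585. 405.   0.]
tape 0.79 [429. 193.] [ 762. -249.    0.]
shears 0.66 [449. 283.] [ 547. -286.    0.]
scene [ 211.49828034 -607.17608338  982.39087986] [[0.83, 0.43, -0.35], [-0.55, 0.66, -0.51], [0.02, 0.62, 0.79]]
warmer 0.93 [250. 189.] [558. 248.   0.]
tray 0.91 [320. 240.] [619.  14.   0.]
tray 0.61 [314. 238.] [610.  26.   0.]
cup_a 0.84 [316. 224.] [636.  57.   4.]
cup_a 0.66 [371. 231.] [735. -32.   4.]
cup_a 0.56 [397. 259.] [ 737. -131.    4.]
cup_a 0.51 [317. 241.] [611.  12.   4.]
jar 0.58 [230. 150.] [581. 403.   0.]
jar 0.26 [250. 190.] [556. 245.   0.]
tape 0.94 [436. 292.] [ 756. -246.    0.]
tape 0.59 [250. 190.] [558. 245.  -0.]
dropper_bottle 0.89 [329. 176.] [754. 178.   0.]
[ 226.19863748 -501.37668968  256.30674084] [[ 9.11524621e-01  4.11245504e-01  2.25466516e-05]
 [ 4.11245504e-01 -9.11524618e-01 -7.42230012e-05]
 [-9.97204748e-06  7.69283022e-05 -9.99999997e-01]]
```

View pics/top0.png

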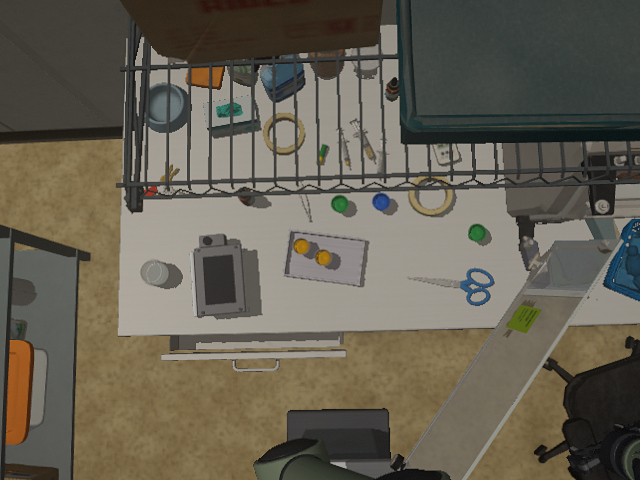

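View pics/scene0.png

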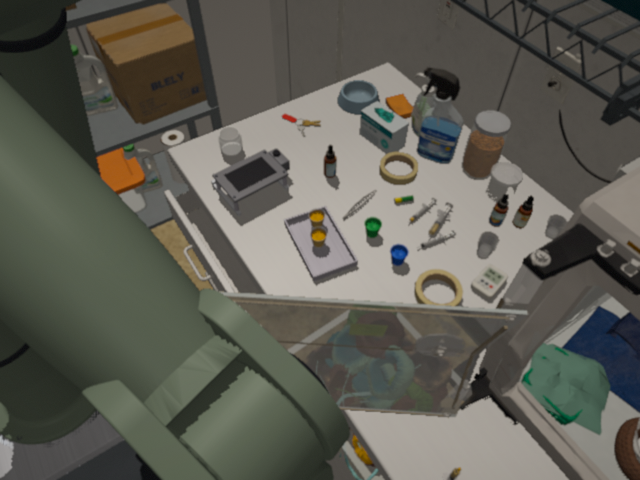

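The top view shows the tray at (326,259) with yellow cups at (302,246) and (324,257). The warmer is at (219,280), with its control box at (212,241). Green and blue look-alikes at (340,204), (381,202) and (477,233) stand off the tray. Next I fit poses from the masks.

```bash
cat >> h.py <<'E'
from scipy.optimize import minimize
def boxpts(x0,x1,y0,y1,z0,z1): return np.array([[x,y,z] for x in(x0,x1) for y in(y0,y1) for z in(z0,z1)],float)
TRAY=[boxpts(-55,55,-90,90,0,20)]
WARM=[boxpts(-78,78,-55,55,0,58),boxpts(-78,78,-55,75,0,12),boxpts(76,106,-30,30,0,63)]
def tf(p,P): c,s=np.cos(p[2]),np.sin(p[2]); return P@np.array([[c,s,0],[-s,c,0],[0,0,1]])+[p[0],p[1],0]
def sil(f,parts,p):
    m=np.zeros((1920,2560),np.uint8)
    for P in parts: cv2.fillConvexPoly(m,cv2.convexHull((proj(f,tf(p,P))*4+1.5).astype(np.float32)).astype(np.int32),1)
    return cv2.resize(m.astype(np.float32),(640,480),interpolation=cv2.INTER_AREA)
def fit(fs,parts,q,p0):
    ms=[(f,r[0]["pixels"].astype(np.float32)) for f in fs for r in[regions_of(f,q)] if r]
    def cost(v):
        p=[v[0],v[1],v[2]/100]; return sum(1-np.minimum(a,m).sum()/np.maximum(a,m).sum() for f,m in ms for a in[sil(f,parts,p)])
    v0=[p0[0],p0[1],p0[2]*100]; S=np.array([v0]*4)+np.vstack([np.zeros(3),np.diag([15,15,8])])
    r=minimize(cost,v0,method="Nelder-Mead",options=dict(initial_simplex=S,xatol=.3,fatol=1e-4)); v=r.x
    return np.array([v[0],v[1],v[2]/100]),r.fun/max(1,len(ms))
def overlay(f,poses,n,crop,k):
    im=cv2.resize(f["img"][:,:,::-1],None,fx=k,fy=k,interpolation=cv2.INTER_CUBIC)
    for parts,p,c in poses:
        for P in parts:
            q=((proj(f,tf(p,P))+.5)*k-.5)
            for i in range(8):
                for b in(1,2,4):
                    if not i&b: cv2.line(im,tuple(q[i].astype(int)),tuple(q[i|b].astype(int)),c,1)
    a,b,c,d=[int(v*k) for v in crop]; cv2.imwrite("pics/"+n,im[b:d,a:c])
E
python3 - <<'E'
from h import *
t,s=grab_frame("top"),grab_frame("scene")
for fs in([t],[s],[t,s]):
    print("tray",fit(fs,TRAY,"tray",[617,8,-.05])); print("warm",fit(fs,WARM,"warmer",[563,245,0]))
p,_=fit([t,s],TRAY,"tray",[617,8,-.05]); w,_=fit([t,s],WARM,"warmer",[563,245,0])
overlay(t,[(TRAY,p,(0,0,255)),(WARM,w,(0,255,0))],"ov1.png",(180,220,380,340),4)
E
```

```text
tray (array([ 6.17e+02,  8.00e+00, -5.00e-02]), np.float64(0.0))
warm (array([5.65471520e+02, 2.46507661e+02, 9.31768585e-02]), np.float64(0.07453405857086182))
tray (array([ 6.12973134e+02,  5.05815938e+00, -1.59670194e-01]), np.float64(0.1871645450592041))
warm (array([5.63465314e+02, 2.49081971e+02, 7.44556970e-02]), np.float64(0.21630340814590454))
tray (array([ 6.12973134e+02,  5.05815938e+00, -1.59670194e-01]), np.float64(0.1871645450592041))
warm (array([5.65487382e+02, 2.46507415e+02, 8.53364301e-02]), np.float64(0.14892607927322388))
```

View pics/ov1.png

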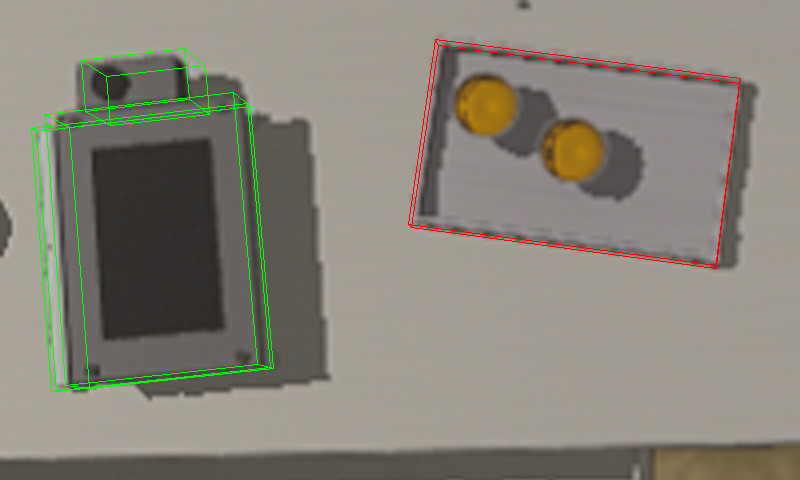

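The tray outline fits well, with a yaw of about -0.16. The warmer needs a closer look, so I'll draw only the top plate outline and enlarge it.

Run:
```python
from h import *
t=grab_frame("top")
im=cv2.resize(t["img"][225:325,185:265,::-1],None,fx=6,fy=6,interpolation=cv2.INTER_CUBIC)
im2=im.copy()
w=[565.5,246.5,.085]
for pts,c in((([-78,-55,58],[78,-55,58],[78,55,58],[-78,55,58]),(0,255,0)),(([-78,-55,0],[78,-55,0],[78,75,0],[-78,75,0]),(0,0,255))):
    q=(proj(t,tf(w,np.array(pts,float)))-[185,225]+.5)*6-.5; print(np.round(q))
    cv2.polylines(im2,[q.astype(np.int32)],True,c,1)
cv2.imwrite("pics/w2.png",im2)
```

```text
[[357. 517.]
 [321. 109.]
 [ 38. 141.]
 [ 69. 548.]]
[[381. 523.]
 [346. 130.]
 [ 25. 167.]
 [ 54. 558.]]
```

View pics/w2.png

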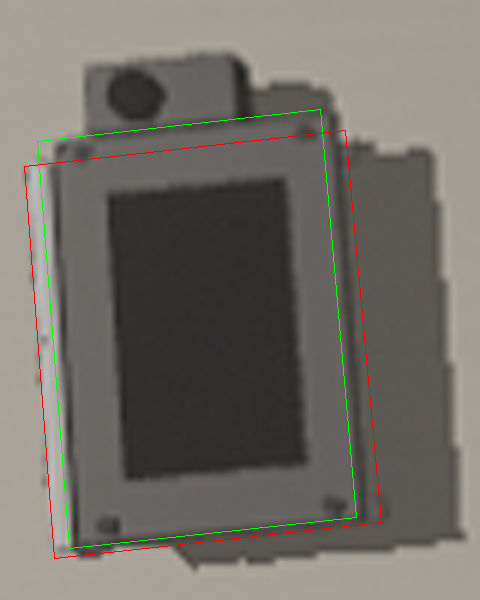

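Run:
```python
from h import *
t=grab_frame("top");s=grab_frame("scene")
def px(p): return (np.array(p)+.5)/6-.5+[185,225]
S=[atz(t,px(p),58) for p in((108,525),(333,505),(307,130),(82,152))]
D=[atz(t,px(p),58) for p in((125,480),(305,464),(287,178),(107,193))]
for Q in(S,D):
    Q=np.array(Q);c=Q.mean(0);e1=Q[2]+Q[3]-Q[0]-Q[1];e2=Q[0]+Q[3]-Q[1]-Q[2]
    print(c,np.arctan2(e1[1],e1[0]),np.arctan2(-e2[0],e2[1]))
w=[566,242,.063];p=[613,5,-.16]
overlay(s,[(TRAY,p,(0,0,255)),([WARM[0],WARM[1]],w,(0,255,0))],"ov3.png",(200,130,400,280),4)
for c in t,s: print([ (np.round(atz(c,r["at"],4)),round(r["score"],2)) for r in place_of(c,"cup_b")[:5]])
```

```text
[565.68790766 242.0632225   58.        ] 0.07134813247387865 0.06719852862496029
[565.1944727 242.5807656  58.       ] 0.06472112534532919 0.059998750834220675
[(array([ 664., -350.,    4.]), 0.66), (array([637.,  56.,   4.]), 0.59), (array([736., -28.,   4.]), 0.54), (array([ 734., -131.,    4.]), 0.5), (array([616.,  11.,   4.]), 0.49)]
[(array([ 731., -132.,    4.]), 0.9), (array([600.,   9.,   4.]), 0.81), (array([641.,  61.,   4.]), 0.78), (array([734., -29.,   4.]), 0.78)]
```

View pics/ov3.png

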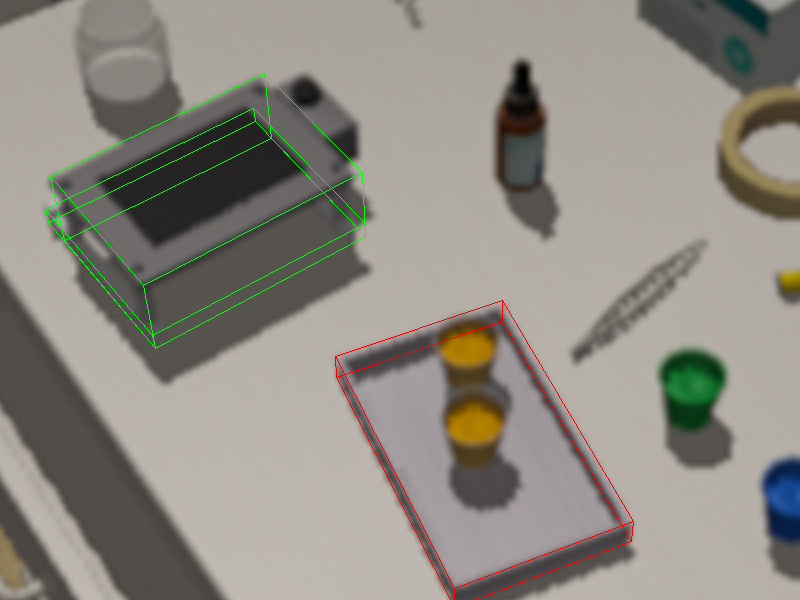

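Run:
```python
from h import *
t=grab_frame("top");s=grab_frame("scene")
for z in (0,256,400): print(z,[np.round(proj(c,[226,-501,z])) for c in(t,s)])
# shelf front edge: planes
def plane(f,a,b):
    o,d=ray(f,a);_,e=ray(f,b); n=np.cross(d,e); n/=np.linalg.norm(n); return n,n@o
for a,b in((((445,0),(640,130))),((455,0),(640,100))):
    n1,c1=plane(t,(120,187),(500,187)); n2,c2=plane(s,a,b)
    for y in(-400,0,300):
        A=np.array([[n1[0],n1[2]],[n2[0],n2[2]]]); print(y,np.linalg.solve(A,[c1-n1[1]*y,c2-n2[1]*y]))
# tweezers, look-alike
print(atz(t,(298,180),0),atz(t,(310,220),0),[np.round(atz(s,(200+a/4,130+b/4),0)) for a,b in((575,355),(705,240))])
print([np.round(proj(t,p)) for p in ([300,-250,150],[200,-250,150],[400,-400,0])])
cv2.imwrite("pics/z.png",cv2.resize(t["img"][220:480,380:640,::-1],None,fx=2.2,fy=2.2))
```

```text
0 [array([[552., 423.]]), array([[288., 567.]])]
256 [array([[597., 442.]]), array([[279., 542.]])]
400 [array([[631., 457.]]), array([[271., 519.]])]
-400 [604.63303614 704.3376061 ]
0 [620.02440133 697.53424136]
300 [631.56792522 692.43171781]
-400 [599.94084847 723.98805675]
0 [623.13738995 684.49733114]
300 [640.53479607 654.87928692]
[805.51500585  62.15349155   0.        ] [706.47147547  35.16594921   0.        ] [array([704.,  37.,   0.]), array([829.,  71.,   0.])]
[array([[450., 399.]]), array([[452., 450.]]), array([[503., 346.]])]
```

View pics/z.png

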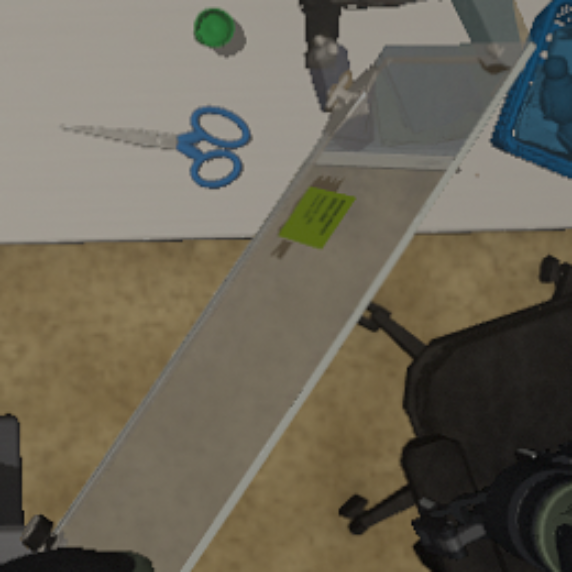

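An upright clear panel stands between the start pose and the work. I need its geometry before I move.

Run:
```python
from h import *
s=grab_frame("scene")
cv2.imwrite("pics/z2.png",cv2.resize(s["img"][210:480,190:550,::-1],None,fx=2.2,fy=2.2))
```

```text
(no output)
```

View pics/z2.png

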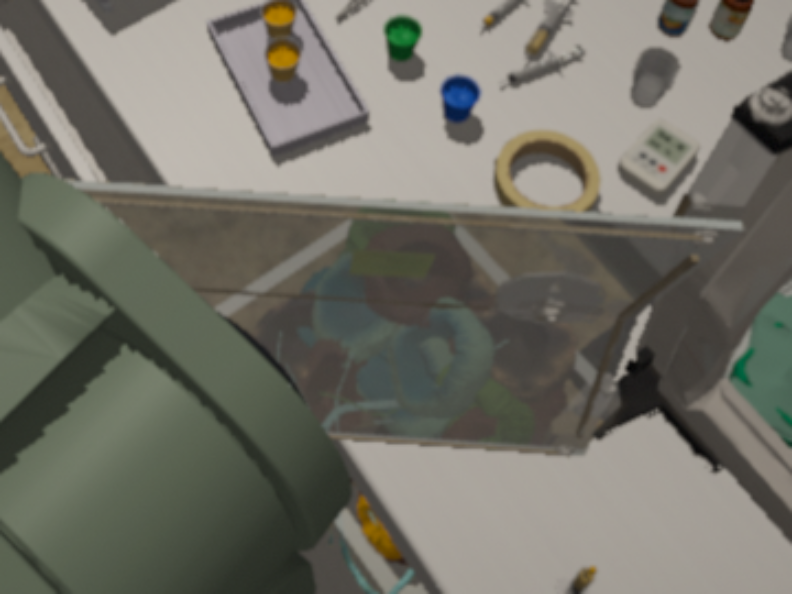

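Run:
```python
from h import *
t=grab_frame("top");s=grab_frame("scene")
C=lambda a,b:(190+a/2.2,210+b/2.2); T=lambda a,b:(380+a/2.2,220+b/2.2)
def tri(pt,ps):
    (o,d),(p,e)=ray(t,pt),ray(s,ps); A=np.c_[d,-e]; k=np.linalg.lstsq(A,p-o,rcond=None)[0]; a,b=o+k[0]*d,p+k[1]*e
    return np.round((a+b)/2),round(np.linalg.norm(a-b))
print("far top",tri(T(530,40),C(740,225)),"label",tri(T(318,215),C(390,262)),"far bottom",tri(T(325,155),C(585,450)),tri(T(335,110),C(585,450)))
def plane(f,a,b):
    o,d=ray(f,a);_,e=ray(f,b); n=np.cross(d,e); n/=np.linalg.norm(n); return n,n@o
for a,b,c,d in((T(530,40),T(190,570),C(70,185),C(740,225)),(T(330,120),T(60,540),C(330,435),C(585,450))):
    n1,c1=plane(t,a,b);n2,c2=plane(s,c,d)
    for y in(-400,-300,-200,-100): print(y,np.round(np.linalg.solve([[n1[0],n1[2]],[n2[0],n2[2]]],[c1-n1[1]*y,c2-n2[1]*y])))
print(np.round(atz(t,T(330,120),0)),np.round(atz(s,C(585,450),0)),np.round(atz(s,C(330,435),0)))
```

```text
far top (array([ 576., -491.,  454.]), 4) label (array([ 455., -361.,  331.]), 4) far bottom (array([ 545., -462.,   91.]), 67) (array([ 577., -471.,   57.]), 24)
-400 [453. 456.]
-300 [317. 458.]
-200 [182. 461.]
-100 [ 47. 463.]
-400 [479.  64.]
-300 [341.  69.]
-200 [203.  73.]
-100 [65. 78.]
[ 562. -474.    0.] [ 611. -469.    0.] [ 435. -339.    0.]
```

The panel is vertical, its top edge is near z = 457, and it runs out almost radially. I'll lift well above that before sweeping over, turning the hand as it goes.

```bash
python3 -m pendant '[[0,0,1,0,0,0,105],[0,0,1,0,0,1,105],[0,0,1,0,0,1,105],[0,0,1,0,0,1,105],[0,0,1,0,0,1,105],[0,0,1,0,0,1,105],[0,0,1,0,0,1,105],[0,0,1,0,0,1,105]]'; python3 -m pendant '[[0,0,1,0,0,1,105],[0,0,1,0,0,1,105],[0,0,1,0,0,1,105],[0,0,1,0,0,1,105],[0,0,1,0,0,1,105],[0,0,1,0,0,1,105],[0,0,0.4,0,0,1,105],[0,0,0,0,0,1,105]]'; python3 -c "
from h import *
o=observe();print(o['qpos'],o['position'])
t=grab_frame('top');save(t,'t3.png')"
```

```text
t: 2.8
position: [226.2, -501.3, 417.1]
ee_rot: [[0.61, 0.793, 0.0], [0.793, -0.61, -0.0], [-0.0, 0.0, -1.0]]
force: [-0.0, -0.4, 0.3]
opening: 50.4
grip_force: 0.0
t: 3.6
position: [226.3, -501.7, 545.8]
ee_rot: [[0.097, 0.995, 0.001], [0.995, -0.097, -0.003], [-0.002, 0.001, -1.0]]
force: [-0.5, -0.0, 0.5]
opening: 50.4
grip_force: 0.0
[-1.28122036e+00  3.38826907e-01  5.58223945e-01  1.78753303e+00
  3.40410396e-06  3.86551972e-01] [ 226.26895222 -501.66126428  545.7719706 ]
```

View pics/t3.png

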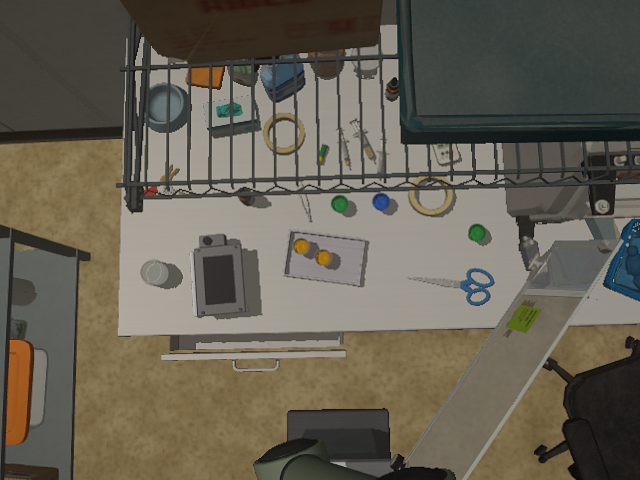

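```bash
R='[[0.5,1,0,0,0,1,105]]'; python3 -m pendant '[[0.5,1,0,0,0,1,105],[0.5,1,0,0,0,1,105],[0.5,1,0,0,0,1,105],[0.5,1,0,0,0,1,105],[0.5,1,0,0,0,1,105],[0.5,1,0,0,0,1,105],[0.5,1,0,0,0,1,105],[0.5,1,0,0,0,1,105]]'; python3 -m pendant '[[0.5,1,0,0,0,1,105],[0.5,1,0,0,0,1,105],[0.5,1,0,0,0,1,105],[0.5,1,0,0,0,1,105],[0.5,1,0,0,0,1,105],[0.5,1,0,0,0,1,105],[0.5,1,0,0,0,1,105],[0.5,1,0,0,0,1,105]]';  python3 -m pendant '[[0.5,1,0,0,0,1,105],[0.5,1,0,0,0,1,105],[0.5,1,0,0,0,1,105],[0.5,1,0,0,0,1,105],[0.5,1,0,0,0,1,105],[0.5,1,0,0,0,1,105],[0.5,1,0,0,0,1,105],[0.5,1,0,0,0,1,105]]'; python3 -c "
from h import *
o=observe();print(o['qpos'])"
```

```text
t: 4.45
position: [306.4, -340.4, 544.2]
ee_rot: [[-0.444, 0.896, -0.0], [0.896, 0.444, 0.0], [0.0, 0.0, -1.0]]
force: [0.5, -0.5, 0.6]
opening: 50.1
grip_force: 0.0
t: 5.25
position: [386.4, -180.4, 544.2]
ee_rot: [[-0.851, 0.524, -0.0], [0.524, 0.851, 0.0], [0.0, 0.0, -1.0]]
force: [0.5, -0.8, 0.9]
opening: 50.4
grip_force: 0.0
t: 6.05
position: [466.4, -20.4, 544.2]
ee_rot: [[-1.0, -0.007, -0.0], [-0.007, 1.0, -0.0], [0.0, -0.0, -1.0]]
force: [0.8, -0.0, 0.0]
opening: 50.3
grip_force: 0.0
[-2.02099312e-01  1.52818913e-01  3.06519272e-01  1.72465154e+00
 -3.59769354e-05 -2.08659651e-01]
```

```bash
python3 -m pendant '[[0,0.25,-1,0,0,0.83,105],[0,0.25,-1,0,0,0,105],[0,0.25,-1,0,0,0,105],[0,0.25,-1,0,0,0,105],[0,0.25,-1,0,0,0,105],[0,0.25,-1,0,0,0,105],[0,0.25,-1,0,0,0,105],[0,0.25,-1,0,0,0,105]]'; python3 -m pendant '[[0,0.2,-1,0,0,0,105],[0,0,-1,0,0,0,105],[0,0,-1,0,0,0,105],[0,0,-1,0,0,0,105],[0,0,-1,0,0,0,105],[0,0,-1,0,0,0,105],[1,0,-1,0,0,0,105],[1,0,-1,0,0,0,105]]';  python3 -m pendant '[[1,0,0,0,0,0,105],[1,0,0,0,0,0,105],[1,0,0,0,0,0,105],[1,0,0,0,0,0,105],[1,0,0,0,0,0,105],[1,0,0,0,0,0,105],[1,0,0,0,0,0,105],[1,0,0,0,0,0,105]]'; python3 -m pendant '[[1,0,0,0,0,0,105],[0.5,0,0,0,0,0,105],[0,0,-1,0,0,0,105],[0,0,-1,0,0,0,105],[0,0,-1,0,0,0,105],[0,0,-0.5,0,0,0,105],[0,0,0,0,0,0,105]]'; python3 -c "
from h import *
s=grab_frame('scene');cv2.imwrite('pics/s4.png',cv2.resize(s['img'][150:300,220:420,::-1],None,fx=4,fy=4,interpolation=cv2.INTER_CUBIC))"
```

```text
t: 6.85
position: [465.9, 18.9, 383.3]
ee_rot: [[-0.998, -0.062, -0.0], [-0.062, 0.998, 0.0], [0.0, 0.0, -1.0]]
force: [-0.4, 0.3, -0.4]
opening: 50.2
grip_force: 0.0
t: 7.65
position: [506.3, 22.7, 223.6]
ee_rot: [[-0.998, -0.062, 0.0], [-0.062, 0.998, -0.0], [-0.0, -0.0, -1.0]]
force: [1.0, -0.8, 0.7]
opening: 50.2
grip_force: 0.0
t: 8.45
position: [666.7, 22.7, 223.9]
ee_rot: [[-0.998, -0.062, -0.001], [-0.062, 0.998, 0.0], [0.001, 0.0, -1.0]]
force: [0.6, -0.0, -0.5]
opening: 50.3
grip_force: 0.0
t: 9.15
position: [694.9, 22.7, 152.3]
ee_rot: [[-0.998, -0.062, -0.004], [-0.062, 0.998, 0.0], [0.004, 0.001, -1.0]]
force: [0.3, -0.2, -0.6]
opening: 50.2
grip_force: 0.0
```

View pics/s4.png

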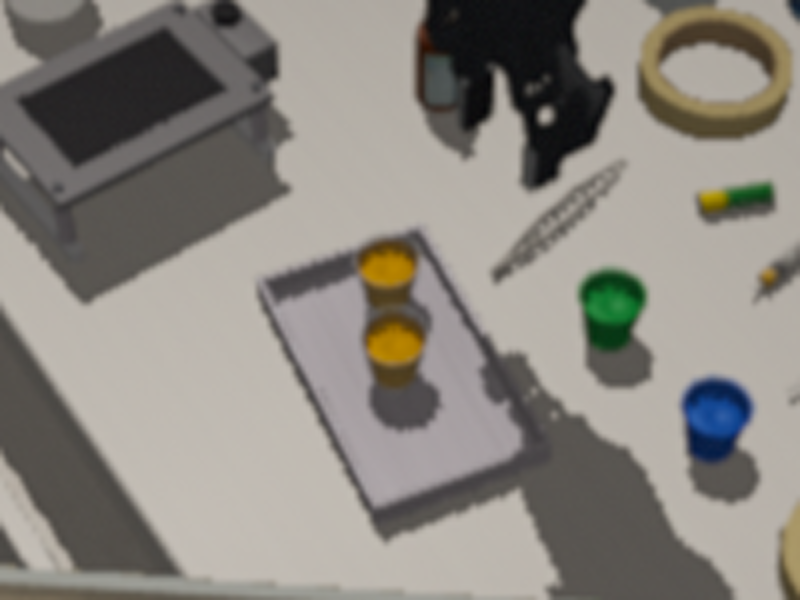

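```bash
python3 - <<'E'
from h import *
s=grab_frame("scene")
for z in(135,127,114):
  print(z,[np.round((proj(s,[x,y,z])[0]-[220,150])*4) for x,y in((693,58),(697,-9),(686,-9),(686,-2))])
print(observe()["position"])
E
python3 -m pendant '[[0.1,0.15,-1,0,0,0,105],[0,0,-1,0,0,0,105],[0,0,-1,0,0,0,105],[0,0,-1,0,0,0,105],[0,0,-0.8,0,0,0,105],[0,0,0,0,0,0,105]]'
```

```text
135 [array([467., 107.]), array([542., 179.]), array([526., 187.]), array([518., 179.])]
127 [array([467., 117.]), array([541., 189.]), array([525., 197.]), array([517., 189.])]
114 [array([466., 133.]), array([540., 204.]), array([524., 212.]), array([516., 204.])]
[696.4374582   22.62120427 154.82415146]
t: 9.85
position: [697.0, 25.7, 56.6]
ee_rot: [[-0.998, -0.063, -0.003], [-0.063, 0.998, 0.0], [0.003, 0.0, -1.0]]
force: [-0.7, 0.5, -0.2]
opening: 50.4
grip_force: 0.0
```

```bash
python3 -m pendant '[[0,0,-0.4,0,0,0,105],[0,0,-0.4,0,0,0,105],[0,0,-0.3,0,0,0,105],[0,0,0,0,0,0,105]]'
python3 - <<'E'
from h import *
s=grab_frame("scene");t=grab_frame("top")
overlay(s,[(TRAY,[613,5,-.16],(0,0,255))],"s5.png",(270,150,400,250),6)
E
```

```text
t: 10.25
position: [697.6, 25.6, 35.4]
ee_rot: [[-0.998, -0.063, -0.001], [-0.063, 0.998, 0.0], [0.001, 0.0, -1.0]]
force: [-0.6, -0.4, 0.5]
opening: 50.0
grip_force: 0.0
```

View pics/s5.png

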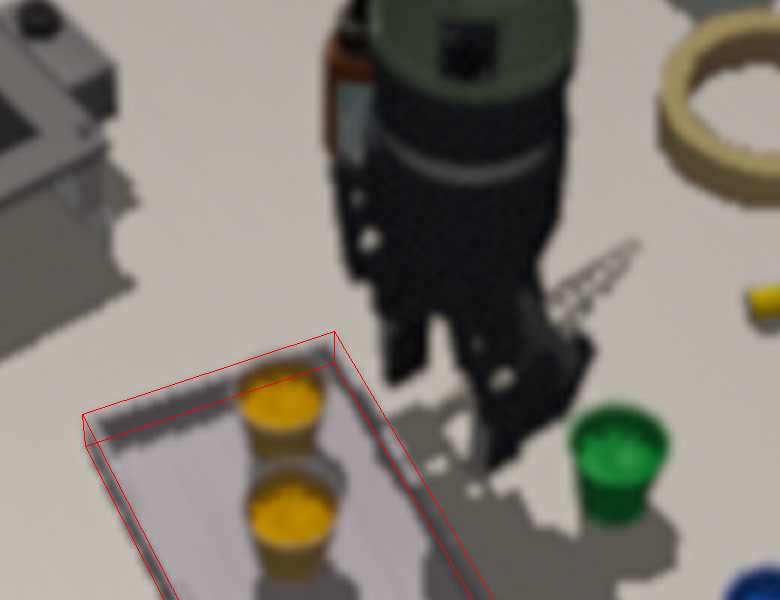

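Fingers are at about z = 10, outside the tray wall, with the tweezers between them and the green cup clear. Now the side push begins, slowly.

```bash
python3 -m pendant '[[-0.12,-0.008,0,0,0,0,105],[-0.12,-0.008,0,0,0,0,105],[-0.12,-0.008,0,0,0,0,105],[-0.12,-0.008,0,0,0,0,105],[-0.12,-0.008,0,0,0,0,105],[-0.12,-0.008,0,0,0,0,105],[-0.12,-0.008,0,0,0,0,105],[-0.12,-0.008,0,0,0,0,105]]';python3 -m pendant '[[-0.12,-0.008,0,0,0,0,105],[-0.12,-0.008,0,0,0,0,105],[-0.12,-0.008,0,0,0,0,105],[-0.12,-0.008,0,0,0,0,105],[-0.12,-0.008,0,0,0,0,105],[-0.12,-0.008,0,0,0,0,105],[-0.12,-0.008,0,0,0,0,105],[-0.12,-0.008,0,0,0,0,105]]'
python3 - <<'E'
from h import *
t=grab_frame("top"); s=grab_frame("scene")
for fs in([t],[s]): print(fit(fs,TRAY,"tray",[605,5,-.05]))
for c in t,s: print([ (np.round(atz(c,r["at"],4)),round(r["score"],2)) for r in place_of(c,"cup_b")[:5]])
E
```

```text
t: 11.15
position: [679.2, 24.5, 36.5]
ee_rot: [[-0.998, -0.063, 0.001], [-0.063, 0.998, 0.0], [-0.001, 0.0, -1.0]]
force: [3.4, 1.1, -0.2]
opening: 50.4
grip_force: 1.3
t: 11.95
position: [659.8, 23.1, 36.4]
ee_rot: [[-0.998, -0.063, 0.0], [-0.063, 0.998, 0.0], [-0.0, 0.0, -1.0]]
force: [3.5, 0.8, 1.3]
opening: 50.4
grip_force: 1.7
(array([ 5.93866195e+02, -9.55607608e+00, -1.22078066e-02]), np.float64(0.5313634872436523))
(array([ 5.90781388e+02, -5.54222563e+00, -1.96575603e-02]), np.float64(0.18562883138656616))
[(array([ 657., -351.,    4.]), 0.8), (array([ 741., -129.,    4.]), 0.76), (array([ 551., -281.,    4.]), 0.69), (array([736., -32.,   4.]), 0.67), (array([590.,  -4.,   4.]), 0.46)]
[(array([613.,  41.,   4.]), 0.82), (array([ 728., -130.,    4.]), 0.81), (array([733., -34.,   4.]), 0.59), (array([583.,  -8.,   4.]), 0.51), (array([ 751., -242.,    4.]), 0.37)]
```

```bash
python3 -m pendant '[[-0.12,-0.008,0,0,0,0,105],[-0.12,-0.008,0,0,0,0,105],[-0.12,-0.008,0,0,0,0,105],[-0.12,-0.008,0,0,0,0,105],[-0.12,-0.008,0,0,0,0,105],[-0.12,-0.008,0,0,0,0,105],[0,0,0,0,0,0,105]]'
python3 - <<'E'
from h import *
s=grab_frame("scene")
p,c=fit([s],TRAY,"tray",[585,-5,.05]);print(p,c)
r=tf([0,0,-.065],np.array([[p[0]-565.6,p[1]-242.3,0]]));print("tray in W",r)
E
```

```text
t: 12.95
position: [644.6, 22.0, 36.1]
ee_rot: [[-0.998, -0.063, -0.001], [-0.063, 0.998, -0.0], [0.001, -0.0, -1.0]]
force: [1.9, 1.5, 0.5]
opening: 50.0
grip_force: 0.8
[ 5.80832114e+02 -1.05405763e+01  5.89493527e-02] 0.18068617582321167
tray in W [[  -1.22311969 -253.29602895    0.        ]]
```

```bash
python3 -m pendant '[[0.3,0.02,0,0,0,0,105],[0.4,0.03,0,0,0,0,105],[0,0,1,0,0,0,105],[0,0,1,0,0,0,105],[0,0,1,0,0,0,105],[0,0,1,0,0,0,105],[0,0,1,0,0,0,105],[0,0,0,0,0,-1,105]]'; python3 -m pendant '[[-0.22,-0.5,0,0,0,-1,105],[-0.22,-0.5,0,0,0,-1,105],[-0.22,-0.5,0,0,0,-1,105],[-0.22,-0.5,0,0,0,-1,105],[-0.22,-0.5,0,0,0,-1,105],[-0.22,-0.5,0,0,0,-1,105],[-0.22,-0.5,0,0,0,-1,105],[-0.22,-0.5,0,0,0,-1,105]]'; python3 -m pendant '[[-0.22,-0.5,0,0,0,-1,105],[-0.22,-0.5,0,0,0,-1,105],[-0.22,-0.5,0,0,0,-1,105],[-0.22,-0.5,0,0,0,-1,105],[-0.22,-0.5,0,0,0,-1,105],[-0.22,-0.5,0,0,0,-1,105],[-0.2,-0.4,0,0,0,-1,105],[0,0,0,0,0,-1,105]]';python3 -m pendant '[[0,0,0,0,0,-1,105],[0,0,0,0,0,-1,105],[0,0,0,0,0,-1,105],[0,0,0,0,0,-1,105],[0,0,0,0,0,-1,105],[0,0,0,0,0,-0.5,105],[0,0,0,0,0,0,105]]'
python3 - <<'E'
from h import *
s=grab_frame("scene"); t=grab_frame("top")
for fs in([t],[s],[t,s]):
  p,c=fit(fs,TRAY,"tray",[581,-10,.06]);print(p,c,tf([0,0,-.065],np.array([[p[0]-565.6,p[1]-242.3,0]])))
for c in t,s: print([ (np.round(atz(c,r["at"],4)),round(r["score"],2)) for r in place_of(c,"cup_b")[:5]])
E
```

```text
t: 13.85
position: [661.8, 22.9, 139.5]
ee_rot: [[-1.0, 0.009, 0.005], [0.009, 1.0, -0.001], [-0.005, -0.001, -1.0]]
force: [0.4, -0.0, 0.2]
opening: 50.2
grip_force: 0.0
t: 14.65
position: [624.3, -57.5, 136.1]
ee_rot: [[-0.843, 0.538, -0.001], [0.538, 0.843, -0.0], [0.0, -0.001, -1.0]]
force: [0.4, 0.2, 0.0]
opening: 50.2
grip_force: 0.0
t: 15.45
position: [593.6, -126.2, 136.1]
ee_rot: [[-0.428, 0.904, -0.001], [0.904, 0.428, -0.001], [-0.0, -0.001, -1.0]]
force: [-0.4, -0.2, -0.6]
opening: 50.0
grip_force: 0.0
t: 16.15
position: [594.1, -125.1, 136.1]
ee_rot: [[-0.063, 0.998, -0.001], [0.998, 0.063, -0.0], [-0.0, -0.001, -1.0]]
force: [0.5, 0.1, -0.0]
opening: 50.1
grip_force: 0.0
[ 5.82359695e+02 -2.21140755e+00  6.90979767e-02] 0.426479697227478 [[   0.84225049 -245.08367229    0.        ]]
[ 5.79854753e+02 -1.00882039e+01  5.60908248e-02] 0.3153402805328369 [[  -2.16903351 -252.78112809    0.        ]]
[ 5.80544526e+02 -9.78366933e+00  5.55658341e-02] 0.3786160945892334 [[  -1.46093586 -252.52204037    0.        ]]
[(array([594.,  47.,   4.]), 0.7), (array([736., -28.,   4.]), 0.61), (array([575.,  -7.,   4.]), 0.52), (array([ 660., -349.,    4.]), 0.49)]
[(array([ 729., -134.,    4.]), 0.54), (array([596.,  33.,   4.]), 0.52), (array([570.,  -9.,   4.]), 0.51), (array([733., -34.,   4.]), 0.46)]
```

```bash
python3 -m pendant '[[-0.3,-0.5,-0.5,0,0,0,105],[0,0,-1,0,0,0,105],[0,0,-1,0,0,0,105],[0,0,-1,0,0,0,105],[0,0,-0.7,0,0,0,105],[0,0,-0.5,0,0,0,105],[0,0,-0.35,0,0,0,105],[0,0,0,0,0,0,105]]'; python3 -m pendant '[[-0.01,0.15,0,0,0,0,105],[-0.01,0.15,0,0,0,0,105],[-0.01,0.15,0,0,0,0,105],[-0.01,0.15,0,0,0,0,105],[-0.01,0.15,0,0,0,0,105],[-0.01,0.15,0,0,0,0,105],[-0.01,0.15,0,0,0,0,105],[-0.01,0.15,0,0,0,0,105]]'; python3 -m pendant '[[-0.01,0.15,0,0,0,0,105],[-0.01,0.15,0,0,0,0,105],[-0.01,0.15,0,0,0,0,105],[-0.01,0.15,0,0,0,0,105],[-0.01,0.15,0,0,0,0,105],[-0.01,0.15,0,0,0,0,105],[-0.01,0.15,0,0,0,0,105],[-0.01,0.15,0,0,0,0,105]]'; python3 -m pendant '[[-0.01,0.15,0,0,0,0,105],[-0.01,0.15,0,0,0,0,105],[-0.01,0.15,0,0,0,0,105],[-0.01,0.15,0,0,0,0,105],[-0.01,0.15,0,0,0,0,105],[-0.01,0.15,0,0,0,0,105],[-0.01,0.15,0,0,0,0,105],[0,0,0,0,0,0,105]]'
python3 - <<'E'
from h import *
s=grab_frame("scene"); t=grab_frame("top")
for fs in([t],[s],[t,s]):
  p,c=fit(fs,TRAY,"tray",[577,35,.06]);print(p,c,tf([0,0,-.065],np.array([[p[0]-565.6,p[1]-242.3,0]])))
for c in t,s: print([ (np.round(atz(c,r["at"],4)),round(r["score"],2)) for r in place_of(c,"cup_b")[:5]])
E
```

```text
t: 17.35
position: [587.3, -134.8, 34.5]
ee_rot: [[-0.063, 0.998, -0.001], [0.998, 0.063, 0.0], [0.0, -0.001, -1.0]]
force: [0.7, 0.3, -0.6]
opening: 50.2
grip_force: 0.0
t: 18.15
position: [586.1, -110.7, 35.3]
ee_rot: [[-0.063, 0.998, -0.0], [0.998, 0.063, -0.0], [-0.0, -0.0, -1.0]]
force: [-0.3, -5.3, -0.3]
opening: 50.0
grip_force: 2.0
t: 18.95
position: [584.6, -86.6, 35.3]
ee_rot: [[-0.063, 0.998, -0.0], [0.998, 0.063, -0.0], [-0.0, -0.0, -1.0]]
force: [-0.0, -1.9, -1.3]
opening: 50.0
grip_force: 1.4
t: 19.75
position: [583.1, -65.1, 35.3]
ee_rot: [[-0.063, 0.998, -0.0], [0.998, 0.063, 0.001], [0.001, -0.0, -1.0]]
force: [-0.1, -1.4, 0.3]
opening: 49.8
grip_force: 0.5
[5.79926219e+02 4.09602973e+01 6.46097426e-02] 0.5437952280044556 [[   1.21809818 -201.8450709     0.        ]]
[5.76220191e+02 3.72530400e+01 6.67107963e-02] 0.56858229637146 [[  -2.72090504 -205.30377728    0.        ]]
[5.78080357e+02 3.73392093e+01 5.43725500e-02] 0.5624910593032837 [[  -0.85907075 -205.33861549    0.        ]]
[(array([740., -30.,   4.]), 0.83), (array([ 661., -351.,    4.]), 0.62), (array([593.,  89.,   4.]), 0.55), (array([ 735., -127.,    4.]), 0.51), (array([578.,  40.,   4.]), 0.5)]
[(array([568.,  48.,   4.]), 0.87), (array([736., -36.,   4.]), 0.86), (array([ 726., -140.,    4.]), 0.72), (array([586.,  83.,   4.]), 0.67)]
```

```bash
python3 -m pendant '[[-0.01,0.15,0,0,0,0,105],[-0.01,0.15,0,0,0,0,105],[-0.01,0.15,0,0,0,0,105],[-0.01,0.15,0,0,0,0,105],[-0.01,0.15,0,0,0,0,105],[-0.01,0.15,0,0,0,0,105],[-0.01,0.15,0,0,0,0,105],[-0.01,0.15,0,0,0,0,105]]'; python3 -m pendant '[[-0.01,0.15,0,0,0,0,105],[-0.01,0.15,0,0,0,0,105],[-0.01,0.15,0,0,0,0,105],[-0.01,0.15,0,0,0,0,105],[-0.01,0.15,0,0,0,0,105],[-0.01,0.15,0,0,0,0,105],[-0.01,0.15,0,0,0,0,105],[-0.01,0.15,0,0,0,0,105]]'
python3 - <<'E'
from h import *
s=grab_frame("scene"); t=grab_frame("top")
p,c=fit([t,s],TRAY,"tray",[575,83,.06]);print(p,c,tf([0,0,-.065],np.array([[p[0]-565.6,p[1]-242.3,0]])))
for c in t,s: print([ (np.round(atz(c,r["at"],4)),round(r["score"],2)) for r in place_of(c,"cup_b")[:5]])
E
```

```text
t: 20.95
position: [581.5, -41.6, 35.3]
ee_rot: [[-0.063, 0.998, -0.0], [0.998, 0.063, -0.0], [-0.0, -0.0, -1.0]]
force: [0.8, -2.7, -0.9]
opening: 49.8
grip_force: 1.3
t: 21.75
position: [579.9, -17.6, 35.2]
ee_rot: [[-0.063, 0.998, -0.0], [0.998, 0.063, 0.0], [0.0, -0.0, -1.0]]
force: [-0.4, -2.8, -1.0]
opening: 50.4
grip_force: 1.3
[5.75443311e+02 8.40919839e+01 6.65611031e-02] 0.60221266746521 [[  -0.4537574  -158.51328408    0.        ]]
[(array([ 733., -132.,    4.]), 0.75), (array([ 661., -348.,    4.]), 0.67), (array([735., -29.,   4.]), 0.63), (array([575.,  83.,   4.]), 0.59), (array([584., 131.,   4.]), 0.56)]
[(array([734., -37.,   4.]), 0.83), (array([586., 128.,   4.]), 0.81), (array([ 732., -129.,    4.]), 0.72), (array([569.,  88.,   4.]), 0.56)]
```

```bash
python3 -m pendant '[[-0.01,0.15,0,0,0,0,105],[-0.01,0.15,0,0,0,0,105],[-0.01,0.15,0,0,0,0,105],[-0.01,0.15,0,0,0,0,105],[-0.01,0.15,0,0,0,0,105],[-0.01,0.15,0,0,0,0,105],[-0.01,0.15,0,0,0,0,105],[-0.01,0.15,0,0,0,0,105]]'; python3 -m pendant '[[-0.01,0.15,0,0,0,0,105],[-0.01,0.15,0,0,0,0,105],[-0.01,0.15,0,0,0,0,105],[-0.01,0.15,0,0,0,0,105],[-0.01,0.15,0,0,0,0,105],[-0.01,0.15,0,0,0,0,105],[-0.01,0.15,0,0,0,0,105],[-0.01,0.15,0,0,0,0,105]]'; python3 -m pendant '[[-0.01,0.15,0,0,0,0,105],[-0.01,0.15,0,0,0,0,105],[-0.01,0.15,0,0,0,0,105],[-0.01,0.15,0,0,0,0,105],[-0.01,0.15,0,0,0,0,105],[-0.01,0.15,0,0,0,0,105],[-0.01,0.15,0,0,0,0,105],[-0.01,0.15,0,0,0,0,105]]';  python3 -m pendant '[[-0.01,0.15,0,0,0,0,105],[-0.01,0.15,0,0,0,0,105],[-0.01,0.15,0,0,0,0,105],[-0.01,0.15,0,0,0,0,105],[-0.01,0.15,0,0,0,0,105],[-0.01,0.15,0,0,0,0,105],[-0.01,0.15,0,0,0,0,105],[-0.01,0.15,0,0,0,0,105]]'
```

```text
t: 22.85
position: [578.4, 6.3, 35.3]
ee_rot: [[-0.063, 0.998, 0.0], [0.998, 0.063, -0.0], [-0.0, 0.0, -1.0]]
force: [0.3, -2.8, -0.1]
opening: 50.2
grip_force: 1.6
t: 23.65
position: [576.8, 30.4, 35.3]
ee_rot: [[-0.063, 0.998, 0.0], [0.998, 0.063, -0.0], [-0.0, 0.0, -1.0]]
force: [-0.5, -3.6, 1.5]
opening: 50.3
grip_force: 1.7
t: 24.45
position: [575.2, 54.4, 35.3]
ee_rot: [[-0.063, 0.998, 0.0], [0.998, 0.063, -0.0], [-0.0, 0.0, -1.0]]
force: [0.7, -3.0, 1.2]
opening: 50.4
grip_force: 1.8
t: 25.25
position: [573.6, 78.4, 35.3]
ee_rot: [[-0.063, 0.998, -0.0], [0.998, 0.063, -0.0], [-0.0, -0.0, -1.0]]
force: [-0.3, -3.4, 1.2]
opening: 50.1
grip_force: 1.9
```

```bash
python3 -m pendant '[[-0.008,0.13,0,0,0,0,105],[-0.008,0.13,0,0,0,0,105],[-0.008,0.13,0,0,0,0,105],[-0.008,0.13,0,0,0,0,105],[-0.008,0.13,0,0,0,0,105],[-0.008,0.13,0,0,0,0,105],[-0.008,0.13,0,0,0,0,105],[-0.008,0.13,0,0,0,0,105]]'; python3 -m pendant '[[-0.005,0.08,0,0,0,0,105],[-0.005,0.08,0,0,0,0,105],[-0.005,0.08,0,0,0,0,105],[0,0.05,0,0,0,0,105],[0,0.05,0,0,0,0,105],[0,0.05,0,0,0,0,105],[0,0.05,0,0,0,0,105]]'; python3 -m pendant '[[0,0.05,0,0,0,0,105],[0,0.05,0,0,0,0,105],[0,0.05,0,0,0,0,105]]'; python3 -m pendant '[[0,0.05,0,0,0,0,105],[0,0.05,0,0,0,0,105]]'
```

```text
t: 26.05
position: [572.3, 99.1, 35.3]
ee_rot: [[-0.063, 0.998, -0.0], [0.998, 0.063, -0.0], [-0.0, -0.0, -1.0]]
force: [0.2, -4.2, 2.2]
opening: 50.1
grip_force: 2.0
t: 26.75
position: [572.0, 107.8, 35.3]
ee_rot: [[-0.063, 0.998, -0.0], [0.998, 0.063, -0.0], [-0.0, -0.0, -1.0]]
force: [0.8, -4.6, 2.3]
opening: 50.2
grip_force: 2.1
t: 27.05
position: [572.0, 110.8, 35.3]
ee_rot: [[-0.063, 0.998, -0.0], [0.998, 0.063, -0.0], [-0.0, -0.0, -1.0]]
force: [0.2, -3.6, 2.5]
opening: 50.3
grip_force: 2.1
t: 27.25
position: [572.0, 112.8, 35.3]
ee_rot: [[-0.063, 0.998, -0.0], [0.998, 0.063, 0.0], [0.0, -0.0, -1.0]]
force: [-0.0, -4.7, 1.2]
opening: 50.4
grip_force: 2.1
```

```bash
python3 -m pendant '[[0,0.05,0,0,0,0,105],[0,0.05,0,0,0,0,105]]'; python3 -m pendant '[[0,0.05,0,0,0,0,105],[0,0.05,0,0,0,0,105]]'; python3 -m pendant '[[0,0.05,0,0,0,0,105]]'; python3 -m pendant '[[0,0.05,0,0,0,0,105]]'
```

```text
t: 27.45
position: [572.0, 114.8, 35.3]
ee_rot: [[-0.063, 0.998, 0.0], [0.998, 0.063, 0.0], [0.0, 0.0, -1.0]]
force: [0.2, -3.5, 2.0]
opening: 50.5
grip_force: 2.1
t: 27.65
position: [572.0, 116.8, 35.3]
ee_rot: [[-0.063, 0.998, 0.0], [0.998, 0.063, 0.0], [0.0, 0.0, -1.0]]
force: [-0.1, -4.3, 2.6]
opening: 50.0
grip_force: 2.1
t: 27.75
position: [572.0, 117.8, 35.3]
ee_rot: [[-0.063, 0.998, -0.0], [0.998, 0.063, 0.0], [0.0, -0.0, -1.0]]
force: [0.0, -4.0, 2.5]
opening: 50.3
grip_force: 2.1
t: 27.85
position: [572.0, 118.2, 35.3]
ee_rot: [[-0.063, 0.998, -0.0], [0.998, 0.063, -0.002], [-0.002, -0.0, -1.0]]
force: [-0.7, -7.7, 1.7]
opening: 50.2
grip_force: 3.8
```

```bash
python3 -m pendant '[[0,0.03,0,0,0,0,105]]'; python3 -m pendant '[[0,0.03,0,0,0,0,105],[0,0,0,0,0,0,105]]'
```

```text
t: 27.95
position: [572.0, 118.2, 35.3]
ee_rot: [[-0.062, 0.998, -0.0], [0.998, 0.062, -0.003], [-0.003, -0.0, -1.0]]
force: [-0.5, -8.4, 3.3]
opening: 50.4
grip_force: 4.3
t: 28.15
position: [572.0, 118.3, 35.3]
ee_rot: [[-0.062, 0.998, -0.0], [0.998, 0.062, -0.004], [-0.004, -0.0, -1.0]]
force: [-0.1, -9.7, 3.8]
opening: 50.3
grip_force: 4.6
```

The tray has met the stop: motion stalled and the force rose to about 10 N. Now I back off and rise clear.

```bash
python3 -m pendant '[[0,-0.1,0,0,0,0,105],[0.02,-0.3,0,0,0,0,105],[0.03,-0.5,0,0,0,0,105],[0.05,-0.8,0,0,0,0,105],[0,-0.8,0.3,0,0,0,105],[0,-0.8,0.8,0,0,0,105],[0,-0.8,1,0,0,0,105],[0,-0.8,1,0,0,0,105]]'; python3 -m pendant '[[0,-0.8,1,0,0,0,105],[0,-0.8,1,0,0,0,105],[0,-0.8,1,0,0,0,105],[0,-0.8,1,0,0,0,105],[0,-0.8,1,0,0,0,105],[-0.5,0,1,0,0,0,105],[-0.5,0,0,0,0,0,105],[0,0,0,0,0,0,105]]'
python3 - <<'E'
from h import *
s=grab_frame("scene"); t=grab_frame("top")
for c in t,s:
  print([ (np.round(tf([0,0,-.065],atz(c,r["at"],4)[None]-[565.6,242.3,0])),round(r["score"],2)) for r in place_of(c,"cup_b")[:5]])
  r=regions_of(c,"tray")
  if r:
    b=r[0]["pixels"]; y,x=np.nonzero(b); print("tray mask",len(x),r[0]["score"])
    pts=np.array([tf([0,0,-.065],atz(c,(u,v),20)[None]-[565.6,242.3,0])[0] for u,v in zip(x,y)]); print("x",np.percentile(pts[:,0],[1,99]),"y",np.percentile(pts[:,1],[1,5,99]))
  # yellow blobs
  m=cv2.inRange(cv2.cvtColor(c["img"],cv2.COLOR_RGB2HSV),(15,180,100),(28,255,255)); n,_,st,ce=cv2.connectedComponentsWithStats(m)
  print([(st[i].tolist(),np.round(tf([0,0,-.065],atz(c,ce[i],35)[None]-[565.6,242.3,0])[0,:2])) for i in range(1,n) if st[i,4]>15])
save(t,"tf.png")
E
```

```text
t: 28.95
position: [573.7, 20.1, 98.1]
ee_rot: [[-0.062, 0.998, -0.0], [0.998, 0.062, 0.0], [0.0, -0.0, -1.0]]
force: [1.3, 0.7, -0.0]
opening: 50.1
grip_force: 0.0
t: 29.75
position: [552.6, -58.7, 217.5]
ee_rot: [[-0.062, 0.998, -0.0], [0.998, 0.062, 0.0], [0.0, -0.0, -1.0]]
force: [-0.1, 0.5, 0.0]
opening: 50.1
grip_force: 0.0
[(array([[ 150., -283.,    4.]]), 0.74), (array([[ 139., -386.,    4.]]), 0.49), (array([[  55., -596.,    4.]]), 0.49)]
tray mask 1318 0.56
x [-50.94151535  55.49348639] y [-116.76241564 -113.56714829  -50.94028392]
[([213, 67, 10, 19, 138], array([501., -19.])), ([192, 68, 17, 18, 261], array([505.,  20.]))]
[(array([[ 144., -379.,    4.]]), 0.89), (array([[ 152., -287.,    4.]]), 0.87), (array([[ -2., -21.,   4.]]), 0.51), (array([[187., -74.,   4.]]), 0.35)]
tray mask 1210 0.89
x [-62.60027809  51.78296065] y [-125.81350026 -120.47801599  -26.24821733]
[([98, 23, 63, 21, 357], array([ 28., 792.])), ([387, 95, 25, 21, 334], array([497.,   2.])), ([117, 182, 10, 6, 17], array([-265.,  174.])), ([395, 198, 6, 4, 19], array([ 250., -267.])), ([353, 436, 17, 27, 168], array([-194., -661.]))]
```

The tray's outer end sits at y ≈ -116 mm in the plate frame, where home is -115. It is centred, and the hand is clear.

```bash
python3 -c "
from workcell import *
print(close_job())"
```

```text
the job is handed in; nothing more can be done
None
```

I pushed the tray in under the warming plate until it met the stop bar, with its outer end within about 1 mm of home, and handed the job in with the hand clear; contact stayed gentle (about 10 N at most in the readings), but the cups are hidden under the plate, so I did not see directly that they are still standing.

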